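# Air the storage bin: unlock its lid and lever it ajar with the palette knife

## Robot

A 6-joint arm with a two-finger parallel gripper is mounted at the origin on a cart in front of the work surface, level with it; the furniture and walls round the work are solid. World frame = base frame: x ahead of the robot, y to its left, z up, the work surface at z = 0. Lengths are in mm, angles in rad, forces in N, time in s.
With the tool pointing down it reaches from about 300 to 775 mm from the base axis. Payload 14.6 kg.
Tool frame: the origin (TCP) lies midway between the tips of the shut fingers; the grasp point (between the pads) lies 19 mm behind it (manip.hold_point_z is the distance from the TCP to the grasp point, in mm); z points along the fingers, y is the direction in which the jaws open and shut (so a half turn about z gives the same grasp; the last joint's range is limited). The gripper opens to 94 mm and grips with 3 to 60 N. Pads are 16 mm wide; open, the fingers measure 119 mm over their backs; the gripper's body (75 mm by 177 mm) begins 78 mm behind the grasp point.
Start: joints at [-1.283, 0.3, 1.521, -0, 1.321, -0.067], TCP at [191.064, -515.736, 180.546] pointing down, gripper open.
Joint ranges: [-3.03, 3.03], [-0.79, 2.21], [0.23, 2.52], [-1.04, 4.18], [0, 3.07], [-2.55, 2.55]. Speed limits (rad/s): [2.22, 2.22, 2.57, 3.14, 3.14, 3.14].

## Interface

Orientations are given as [roll, pitch, yaw] about the fixed x, y, z axes, in that order (R = Rz(yaw) Ry(pitch) Rx(roll)).
In Python, from cell import manip gives the robot as it stands.
- The arm moves only by the shell command python3 -m crank 'ROWS' [OPENING] [FORCE]. ROWS is JSON, a list of rows, each an object with "offset": the shift along the world's x, y, z in m, a list of three; "spin": the turn about the world's z in degrees. In form: [{"offset": [dx, dy, dz], "spin": spin}, ...]. A call has exactly 8 rows; each row is the pose to reach, as a shift and turn from the pose measured when the call began; what a row does not reach only later rows make up. A row lasts 1/12 s, in which the tool goes at most 41.7 mm and 7.16 degrees, less where a joint would pass 70% of its speed; a pose out of reach is approached as far as the arm can. A call with a gripper value outside its range is refused whole. OPENING is the opening, from 0 (shut) to 1 (fully open), set as the call begins (- or left out, the last holds). The fingers move at their own pace and stop on an object; FORCE is the grip in N (left out, the last holds). Time passes only in rows, so rows that repeat a pose let the fingers close, or fill a call up. It gives the time, the measured TCP pose, the force and the opening at its end, in the units of the state.
- manip.read_state(): the state, without advancing time (a new reading comes with each control period).
- manip.camera(name): name is "side" or "top" or "wrist"; returns a dict with "pixels" (480x640x3 uint8, red, green, blue), "fx", "fy", "cx", "cy" (pixels), "k1" (the pictures are not rectified: a ray, as slopes to the right and down, at radius r is drawn at 1 + k1 r^2 times it, then the intrinsics apply), "extrinsics" (4x4, takes a point from world to camera coordinates); the wrist camera has in their place "hand_eye" (4x4, takes a point from camera to tool coordinates, whose origin is the TCP and whose axes are the flange's). Camera axes: x right, y down, z forward; pixel columns grow to the right and rows downward; lengths in mm; the calibration is good to about 2 mm. A picture is of the moment at which its call begins: read the wrist's pose just before it. There is no depth.
- manip.sign_off(): hands the job in, once; it reports no verdict.
Trained networks look in a picture, given as the dict that the camera call returned (one of the last four; its "shot" number tells which), for a name from the list of things; names that differ only in an ending like _2 or _b are one class to them, and where a whole thing is asked for, a point or a joint stands for the part that bears it (a point fixed in the world has none). Each returns a list of dicts, best first, with "conf" (0 to 1); they miss things now and then, are a little off and sometimes report something else, mostly with a low value. They report only what shows in the picture. A call takes as long as a camera call.
- manip.search_frame(picture, name): "location" ([x, y, z] in mm, in world coordinates, good to about 4 mm: the middle of the surface that is visible of it).
- manip.masks_of(picture, name): "mask" (480x640 bool, what is visible of it).
The state is a dict: "clock": time; "joints": joint angles; "qd": joint speeds; "effort": joint torques, N m; "eef_pos": TCP position; "eef_rot": TCP orientation; "wrist_force": force on the tool from outside, world axes, zero at the start; "moment": the same for the moment, N m; "finger_gap": finger opening in mm.
Only numpy, scipy, OpenCV 4.12 (cv2) and the standard library are available. Lean on these libraries where they do the work, as an engineer would, in place of code of your own. Each camera call takes 0.05 s, during which the arm holds its last target. There are 200 camera calls.

## Task

Open the blue storage bin so that it can air: first push the red slide lock fully to its end stop on the left, then put the palette knife's blade through the slot in the bin's front and lever the lid up until it stands ajar by about 20 degrees or more. Raise the lid only with the knife, never with the gripper, then lay the knife flat on the chopping board again, leaving the lid ajar, the lock at its stop, and the fruit, garlic and wooden spoon where they are.

Things in the scene. Friction and masses are not known exactly. Their poses are not given: they have to be found in the camera images.
- bin: blue storage bin, fixed, 150 x 200 x 130 mm (its x, y, z), hollow, dark inside. Origin: centre of its underside; its -x side is the front, toward the robot; z up. Flush wooden lid hinged along the back. Front wall 12 mm thick with a steel-framed pry slot through it, 80 mm wide (y -40 to 40), z 98 to 116 mm, closed above by a fixed bridge (z 116 to 130); inside free to x = +65 mm
- bin_slot (a point): middle of the slot's lower outer edge (sill), at (-75, 0, 98) mm in the bin's frame, axes as the bin's. The blade goes in level, then pivots on this edge: handle down, tip and lid up. With the blade 100 mm in and lying on the sill, the lid starts to rise at some 13 degrees of blade pitch and stands at 20 degrees when the pitch is about 25; a straight lift only meets the bridge
- lid (a joint): opening angle of the light wooden lid (126 x 180 x 8 mm, 0.1 kg; underside at z = 122 mm of the bin), rad: 0 shut, grows as its front edge rises, stop at 1.4. Hinge axis along the bin's y at (66, 0, 126) mm in the bin's frame. Stiff hinge: the lid stays where it is left; some 2 N at its edge raise it
- lid_edge (a point): on top of the lid's front edge, 127 mm ahead of the hinge axis, at bin y = -20 mm
- lock (a joint): travel of the slide lock on the bridge, m: starts at 0 to 0.014 (locked: a steel bolt lies over the lid's front edge and holds it down); end stop 0.050 (open: the bolt stands over a notch in the lid, and clears it only within about 4 mm of the stop). Slides along the bin's +y (left as seen from the robot), friction about 1.5 N; stays where left
- lock_top (a point): centre of the top of the slide lock's red upright finger grip: 12 mm thick along the bin's x, 24 mm wide along its y, reaching 28 mm down from this point, which is 34 mm above the lid's top. It can be taken across its 24 mm or pushed on its side
- knife: palette knife lying on the chopping board, loose, 200 mm long, about 0.12 kg. Origin: underside at mid length; x toward the blade tip, z up as it lies. Black handle x -100 to -15 mm, 22 mm wide (y), 26 mm high (z 0 to 26). Steel blade on to x = 100 mm, 30 mm wide, 3 mm thick, level, z 10 to 13 mm, rounded tip. Balances at the front of its handle
- knife_grip (a point): centre of the handle, at (-57.5, 0, 13) mm in the knife's frame
- knife_tip (a point): the blade's tip, at (100, 0, 11.5) mm in the knife's frame
- board: wooden chopping board, 170 x 240 x 22 mm (its x, y, z), fixed. Origin: centre of its underside, z up; its top is 22 mm above the origin
- apple: red apple, 72 mm wide, 63 mm high, loose bystander; origin under it
- garlic: garlic bulb, 60 mm, loose bystander; origin under it
- lemon: yellow lemon, 76 x 56 x 55 mm, loose bystander; origin under it
- wooden_spoon: wooden spoon, 297 mm long, 16 mm high, loose bystander; origin under its middle

How it is judged (in metres and radians):
On the way, in this order (a step that is already met when the one before it is completed fails the run):
1. the slide lock is at its end stop, the lid still shut (value of joint lock above 0.046 m and value of joint lid below 0.04 rad), for 0.2 s.
2. the lid is raised ajar and bears on the palette knife (value of joint lid above 0.3 rad and contact force between knife and lid above 0.1 N), for 0.1 s.
At the end, for the whole second after the job is handed in: Lid still and ajar by at least 0.30 rad; slide lock beyond 0.046 m; knife at rest flat on the board (origin 16 to 28 mm above the board's origin, tilt under 0.12 rad), its middle within 70 mm of the board's centre along the board's x and 100 mm along its y (value of joint lid above 0.3 rad and velocity of joint lid below 0.05 rad/s and value of joint lock above 0.046 m and x of knife in the frame of board between -0.07 and 0.07 m and y of knife in the frame of board between -0.1 and 0.1 m and z of knife in the frame of board between 0.016 and 0.028 m and angle between knife's own z axis and vertical below 0.12 rad and linear speed of knife below 0.02 m/s); the robot touches nothing.
It fails at once if the gripper or arm bears on the lid (more than 2 N) (contact force between any of the fingers, the arm and lid above 2 N).
It fails at once if the lid is forced up past 0.1 rad while the lock is not open (value of joint lid above 0.1 rad and value of joint lock below 0.04 m).
It fails at once if the apple, garlic, lemon or wooden spoon is displaced by more than 30 mm (distance of any of apple, garlic, lemon, wooden_spoon from where it was at the start of the episode above 0.03 m).
It also fails if it takes over 72 s, if anything falls off the work surface, if the arm or the gripper's body presses on something with over 40 N, if the wrist force passes 120 N, or if a joint passes its speed limit or range.

## Working session

There is one attempt and no reset: what is moved stays moved. The work goes in short steps, Python scripts to look and compute and a shell command to move; the robot and the scene stay as the last step left them, time stands still between calls to the robot, and variables do not carry over. Pictures are saved under pics/ and viewed, about 8 in all and at most 12, crops included, and the job is handed in when it is done.

```bash
mkdir -p pics; ls; cat > h.py <<'E'
import numpy as np, cv2
from scipy.spatial.transform import Rotation as R
from cell import manip
def ray(p,uv,st=None):
    K=np.array([[p['fx'],0,p['cx']],[0,p['fy'],p['cy']],[0,0,1.]])
    n=cv2.undistortPoints(np.array(uv,float).reshape(-1,1,2),K,np.array([p['k1'],0,0,0,0.])).reshape(-1,2)
    d=np.c_[n,np.ones(len(n))]
    if 'extrinsics' in p:
        E=np.array(p['extrinsics']); return -E[:3,:3].T@E[:3,3], d@E[:3,:3]
    H=np.array(p['hand_eye']); T=np.eye(4); T[:3,:3]=R.from_euler('xyz',st['eef_rot']).as_matrix(); T[:3,3]=st['eef_pos']
    M=T@H; return M[:3,3], d@M[:3,:3].T
def onz(p,uv,z,st=None):
    o,d=ray(p,uv,st); return o+d*((z-o[2])/d[:,2])[:,None]
def shot(cam):
    st=manip.read_state(); p=manip.camera(cam); return p,st
def save(p,n,box=None,s=1):
    im=p['pixels'][:,:,::-1]
    if box: x0,y0,x1,y1=box; im=im[y0:y1,x0:x1]
    cv2.imwrite(f'pics/{n}.png',cv2.resize(im,None,fx=s,fy=s))
def rect(p,name,z,st=None):
    m=manip.masks_of(p,name)
    if not m: return None
    ys,xs=np.nonzero(m[0]['mask']); w=onz(p,np.c_[xs,ys],z,st)[:,:2]
    return m[0]['conf'],len(xs),cv2.minAreaRect(w.astype(np.float32)),(xs.min(),ys.min(),xs.max(),ys.max())
E
python3 - <<'E'
from h import *
np.set_printoptions(precision=1,suppress=True)
for c in('top','side'):
    p,st=shot(c); save(p,c+'0')
    print(c,ray(p,[[320,240]]))
    for n in('bin','lid','lock','knife','board','apple','garlic','lemon','wooden_spoon','lock_top','knife_grip','knife_tip','lid_edge','bin_slot'):
        try: print(n,[(np.round(r['location']),round(r['conf'],2)) for r in manip.search_frame(p,n)][:2])
        except Exception as e: print(n,e)
    if c=='top':
        for n,z in(('bin',130),('lid',130),('lock',164),('knife',40),('board',22)): print(n,rect(p,n,z))
print(manip.read_state()['clock'])
E
```

```text
pics
top (array([-618.7, -100.1, 1576.3]), array([[ 0.6,  0.1, -0.8]]))
bin [(array([616., 187., 132.]), 0.72), (array([386., 483.,  52.]), 0.46)]
lid [(array([655., 177., 129.]), 0.74)]
lock [(array([288., 164.,  14.]), 0.7), (array([579., 203., 149.]), 0.62)]
knife []
board [(array([ 366., -281.,   22.]), 0.77)]
apple [(array([387., 484.,  53.]), 0.62)]
garlic [(array([576., 202., 148.]), 0.63), (array([495., 494.,  40.]), 0.58)]
lemon [(array([589., 467.,  44.]), 0.77)]
wooden_spoon [(array([287., 167.,  13.]), 0.72)]
lock_top [(array([579., 199., 146.]), 0.6)]
knife_grip []
knife_tip [(array([654., 176., 129.]), 0.49), (array([389., 480.,  52.]), 0.3)]
lid_edge [(array([651., 180., 130.]), 0.85)]
bin_slot [(array([618., 186., 126.]), 0.57)]
bin (0.81, 3716, ((603.7683715820312, 172.53268432617188), (265.888427734375, 222.8338165283203), 56.16850662231445), (np.int64(249), np.int64(184), np.int64(322), np.int64(264)))
lid (0.59, 1617, ((649.19091796875, 179.78634643554688), (181.94235229492188, 128.09629821777344), 55.250267028808594), (np.int64(254), np.int64(187), np.int64(320),
[... 624 characters left out ...]
n [(array([617., 216., 106.]), 0.94)]
lid [(array([657., 187., 131.]), 0.67)]
lock [(array([579., 212., 153.]), 0.61)]
knife [(array([ 448., -228.,   34.]), 0.77)]
board [(array([ 444., -195.,   15.]), 0.83)]
apple [(array([389., 504.,  52.]), 0.92)]
garlic [(array([491., 505.,  36.]), 0.7)]
lemon [(array([593., 483.,  44.]), 0.62), (array([ 455., -229.,   33.]), 0.32)]
wooden_spoon [(array([310., 168.,   9.]), 0.86)]
lock_top [(array([583., 209., 151.]), 0.44), (array([619., 212., 107.]), 0.19)]
knife_grip [(array([ 455., -229.,   33.]), 0.71)]
knife_tip [(array([ 453., -229.,   31.]), 0.64), (array([ 440., -192.,   19.]), 0.55)]
lid_edge []
bin_slot [(array([619., 212., 107.]), 0.71)]
1.75
```

View pics/top0.png

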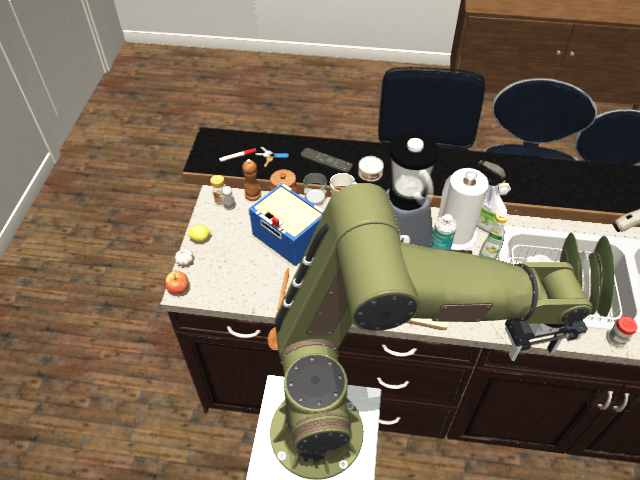

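View pics/side0.png

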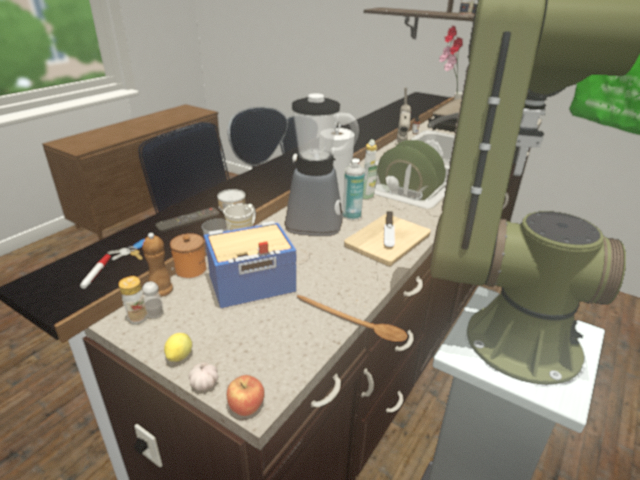

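The top view shows the blue bin at (285,222), turned about −35°, with the red lock grip on its near left edge at (270,218); the arm hides the board. The side view shows the knife on the board at (390,230), handle at the far end, with the slot frame at (257,267) and the spoon in front of the bin. I'll go over the board for a close look.

```bash
python3 -m crank '[{"offset":[0.02,0.02,0.03],"spin":0},{"offset":[0.05,0.05,0.05],"spin":0},{"offset":[0.07,0.08,0.07],"spin":0},{"offset":[0.09,0.11,0.09],"spin":0},{"offset":[0.11,0.14,0.11],"spin":0},{"offset":[0.13,0.17,0.13],"spin":0},{"offset":[0.15,0.20,0.15],"spin":0},{"offset":[0.17,0.23,0.17],"spin":0}]' 1
python3 -m crank '[{"offset":[0.01,0.03,0.01],"spin":0},{"offset":[0.02,0.06,0.02],"spin":0},{"offset":[0.03,0.09,0.02],"spin":0},{"offset":[0.03,0.10,0.02],"spin":0},{"offset":[0.03,0.10,0.02],"spin":0},{"offset":[0.03,0.10,0.02],"spin":0},{"offset":[0.03,0.10,0.02],"spin":0},{"offset":[0.03,0.10,0.02],"spin":0}]'
python3 - <<'E'
from h import *
np.set_printoptions(precision=1,suppress=True)
p,st=shot('wrist'); save(p,'w1'); print(st['eef_pos'],st['eef_rot'],st['joints'])
print(np.array(p['hand_eye']))
for n in('knife','board','knife_grip','knife_tip'):
    print(n,[(np.round(r['location']),round(r['conf'],2)) for r in manip.search_frame(p,n)][:2])
print(rect(p,'knife',35,st),rect(p,'board',22,st))
E
```

```text
clock: 2.42
eef_pos: [360.3, -285.9, 350.6]
eef_rot: [3.141, -0.0, 0.355]
wrist_force: [0.4, 0.4, -0.0]
finger_gap: 93.8
clock: 3.08
eef_pos: [390.0, -186.9, 370.3]
eef_rot: [3.141, 0.0, 0.353]
wrist_force: [0.0, -0.9, 0.2]
finger_gap: 94.1
[ 390.  -186.9  370.3] [3.1 0.  0.4] [-0.5 -0.   1.5 -0.   1.7  0.7]
[[   0.    -1.    -0.3   74.8]
 [   1.     0.     0.     0. ]
 [   0.    -0.3    1.  -203.4]
 [   0.     0.     0.     1. ]]
knife [(array([ 455., -237.,   33.]), 0.87)]
board [(array([ 457., -221.,   26.]), 0.95)]
knife_grip [(array([ 450., -234.,   36.]), 0.91)]
knife_tip [(array([ 457., -234.,   37.]), 0.92), (array([327., 155.,  10.]), 0.5)]
(0.79, 2757, ((458.97454833984375, -243.04965209960938), (30.145822525024414, 201.78076171875), 26.127681732177734), (np.int64(303), np.int64(147), np.int64(446), np.int64(177))) (0.96, 16832, ((452.76800537109375, -227.7493438720703), (238.65545654296875, 171.17559814453125), 83.79151153564453), (np.int64(265), np.int64(68), np.int64(460), np.int64(244)))
```

View pics/w1.png

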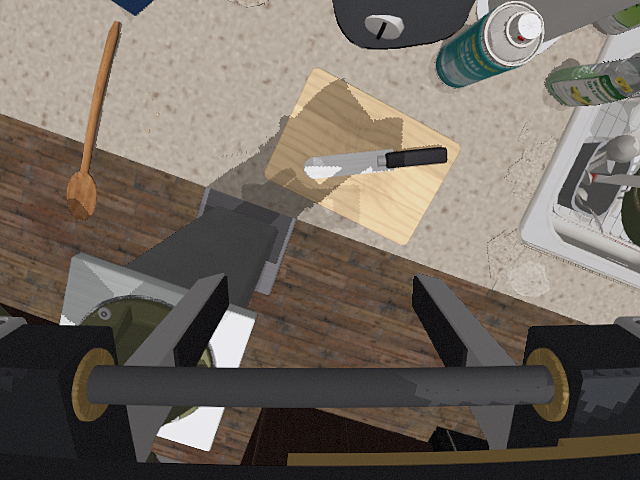

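The wrist view shows the knife on the board with its blade tip at (305,168) and handle end at (447,153), so its tip heading is about 116° in world. Next I'll go over the bin for a close look.

```bash
python3 -m crank '[{"offset":[0.0,0.04,0],"spin":5},{"offset":[0.0,0.08,0],"spin":10},{"offset":[0.01,0.12,0],"spin":15},{"offset":[0.01,0.16,0],"spin":20},{"offset":[0.02,0.20,0],"spin":25},{"offset":[0.02,0.24,0],"spin":30},{"offset":[0.03,0.27,0],"spin":35},{"offset":[0.03,0.29,0],"spin":35}]' 0
python3 -m crank '[{"offset":[0.03,0.01,0],"spin":0},{"offset":[0.06,0.01,0],"spin":0},{"offset":[0.09,0.02,0],"spin":0},{"offset":[0.12,0.02,0],"spin":0},{"offset":[0.15,0.03,0],"spin":0},{"offset":[0.16,0.03,0],"spin":0},{"offset":[0.16,0.03,0],"spin":0},{"offset":[0.16,0.03,0],"spin":0}]'
python3 - <<'E'
from h import *
np.set_printoptions(precision=1,suppress=True)
p,st=shot('wrist'); save(p,'w2'); print(st['eef_pos'],st['eef_rot'],st['joints'])
for n in('bin','lid','lock','lock_top','lid_edge','bin_slot'):
    print(n,[(np.round(r['location']),round(r['conf'],2)) for r in manip.search_frame(p,n)][:2])
print(rect(p,'lid',130,st),rect(p,'lock',164,st),rect(p,'bin',130,st))
E
```

```text
clock: 4.1
eef_pos: [420.6, 106.6, 370.3]
eef_rot: [3.142, -0.0, 0.973]
wrist_force: [-0.1, -0.4, 0.6]
finger_gap: 43.7
clock: 4.77
eef_pos: [580.5, 136.5, 369.6]
eef_rot: [-3.141, 0.001, 0.973]
wrist_force: [0.1, 0.2, -0.5]
finger_gap: 0.5
[580.5 136.5 369.6] [-3.1  0.   1. ] [0.2 0.4 1.  0.  1.8 0.8]
bin []
lid [(array([656., 185., 126.]), 0.94), (array([311., 159.,  10.]), 0.36)]
lock [(array([595., 203., 142.]), 0.72)]
lock_top [(array([587., 201., 133.]), 0.73), (array([657., 186., 128.]), 0.54)]
lid_edge []
bin_slot [(array([654., 189., 130.]), 0.63), (array([ 519., -343.,   26.]), 0.4)]
(0.59, 17090, ((650.4238891601562, 182.09213256835938), (181.5067596435547, 126.1545181274414), 55.01526641845703), (np.int64(293), np.int64(52), np.int64(406), np.int64(215))) (0.92, 600, ((590.7509155273438, 202.4949493408203), (27.022130966186523, 29.757755279541016), 55.336544036865234), (np.int64(279), np.int64(140), np.int64(307), np.int64(166))) (0.84, 23793, ((649.3486328125, 182.62603759765625), (200.35447692871094, 153.6913604736328), 55.265926361083984), (np.int64(280), np.int64(42), np.int64(419), np.int64(223)))
```

View pics/w2.png

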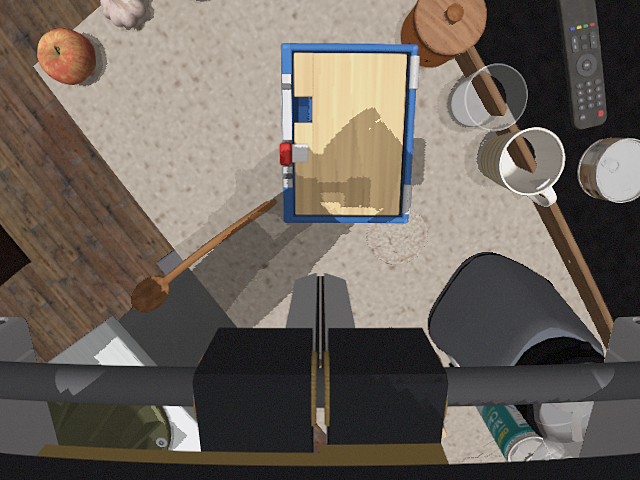

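The wrist view shows the bin squarely: lid rows 52–215, red grip at about (286,154), notch at (303,109), and the spoon end at (272,203) in front of the bin. I'll work out the lock position in the bin frame.

```bash
cat >> h.py <<'E'
B=np.array([648.7,183.2,0]); RB=R.from_euler('z',-34.8,degrees=True).as_matrix()
tobin=lambda w:(np.asarray(w)-B)@RB
fr=lambda b:np.asarray(b)@RB.T+B
E
python3 - <<'E'
from h import *
np.set_printoptions(precision=1,suppress=True)
p,st=shot('wrist')
im=p['pixels'].astype(int); red=(im[:,:,0]>120)&(im[:,:,1]<60)&(im[:,:,2]<60); red[:120]=0; red[190:]=0; red[:,:260]=0; red[:,320:]=0
ys,xs=np.nonzero(red); print(xs.min(),xs.max(),ys.min(),ys.max(),xs.mean(),ys.mean())
c=[[xs.min(),ys.min()],[xs.max(),ys.max()],[xs.mean(),ys.mean()]]
print(tobin(onz(p,c,164,st)),tobin(onz(p,c,136,st)))
print('cam',tobin(ray(p,[[320,240]],st)[0]))
l=tobin([[587,201,133]]);print(l)
for y in(-60,-50): print('push start',fr([-69,y,150])-st['eef_pos'])
print(fr([0,10,0])-B,'per 10 mm +y')
E
```

```text
280 290 143 164 285.0 154.47169811320754
[[-72.1  -6.7 164. ]
 [-61.8 -28.4 164. ]
 [-67.  -18.5 164. ]] [[-75.   -6.9 136. ]
 [-63.9 -30.2 136. ]
 [-69.5 -19.6 136. ]]
cam [-29.9  -2.7 573.9]
[[-60.8 -20.6 133. ]]
push start [ -22.6   36.7 -220.5]
push start [ -16.9   44.9 -220.5]
[5.7 8.2 0. ] per 10 mm +y
```

```bash
python3 -m crank '[{"offset":[-0.022,0.037,-0.03],"spin":0},{"offset":[-0.022,0.037,-0.06],"spin":0},{"offset":[-0.022,0.037,-0.1],"spin":0},{"offset":[-0.022,0.037,-0.14],"spin":0},{"offset":[-0.022,0.037,-0.17],"spin":0},{"offset":[-0.022,0.037,-0.2],"spin":0},{"offset":[-0.022,0.037,-0.215],"spin":0},{"offset":[-0.022,0.037,-0.223],"spin":0}]' 0
python3 -m crank '[{"offset":[0.004,0.006,0],"spin":0},{"offset":[0.008,0.012,0],"spin":0},{"offset":[0.012,0.018,0],"spin":0},{"offset":[0.016,0.024,0],"spin":0},{"offset":[0.020,0.029,0],"spin":0},{"offset":[0.024,0.035,0],"spin":0},{"offset":[0.028,0.040,0],"spin":0},{"offset":[0.0285,0.041,0],"spin":0}]'
python3 -c "
from h import *
s=manip.read_state();print(tobin(s['eef_pos']),np.array(s['wrist_force'])@RB)"
```

```text
clock: 5.98
eef_pos: [557.5, 173.4, 144.9]
eef_rot: [-3.139, 0.002, 0.973]
wrist_force: [0.7, 0.2, 0.1]
finger_gap: 0.9
clock: 6.65
eef_pos: [586.5, 215.3, 144.8]
eef_rot: [-3.14, 0.002, 0.973]
wrist_force: [0.2, -0.2, 0.1]
finger_gap: 0.7
[-69.37646636  -9.18153215 144.82338401] [ 0.27654267 -0.0099531   0.13714804]
```

```bash
python3 -m crank '[{"offset":[0.001,0.0016,0],"spin":0},{"offset":[0.002,0.0032,0],"spin":0},{"offset":[0.003,0.0048,0],"spin":0},{"offset":[0.004,0.006,0],"spin":0},{"offset":[0.005,0.0075,0],"spin":0},{"offset":[0.006,0.009,0],"spin":0},{"offset":[0.007,0.010,0],"spin":0},{"offset":[0.008,0.0115,0],"spin":0}]' 0
python3 - <<'E'
from h import *
s=manip.read_state();print(tobin(s['eef_pos']),np.array(s['wrist_force'])@RB)
p,st=shot('wrist')
save(p,'w3')
print(manip.search_frame(p,'lock')[:1]);p,st=shot('side'); save(p,'s3',(180,210,340,320),4)
E
```

```text
clock: 7.32
eef_pos: [594.6, 226.8, 144.8]
eef_rot: [-3.14, 0.002, 0.973]
wrist_force: [0.1, -0.4, 0.1]
finger_gap: 0.2
[-69.30551126   4.9155147  144.84202298] [ 0.37151039 -0.28735091  0.06444623]
[{'location': [602.2, 197.3, 139.1], 'conf': 0.97}]
```

View pics/s3.png

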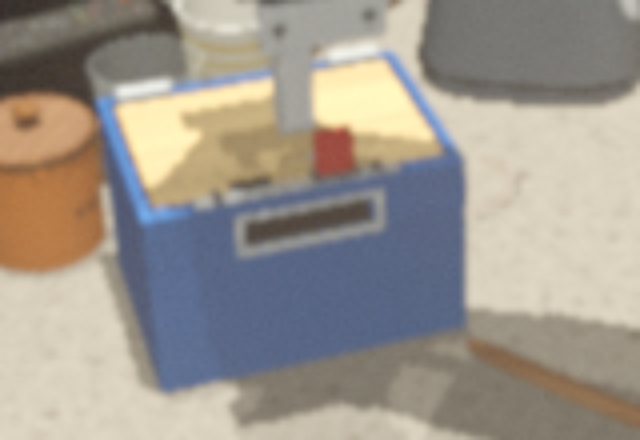

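The side crop shows the shut fingers at (293,130), left of and behind the red grip at (333,150), so they missed it. I'll triangulate the grip and the fingertip.

```bash
python3 - <<'E'
from h import *
np.set_printoptions(precision=1,suppress=True)
def proj(p,w):
    E=np.array(p['extrinsics']);K=np.array([[p['fx'],0,p['cx']],[0,p['fy'],p['cy']],[0,0,1.]])
    return cv2.projectPoints(np.atleast_2d(w).astype(float),cv2.Rodrigues(E[:3,:3])[0],E[:3,3],K,np.array([p['k1'],0,0,0,0.]))[0][:,0]
def redm(p,box):
    im=p['pixels'].astype(int); r=(im[:,:,0]>110)&(im[:,:,1]<80)&(im[:,:,2]<80); m=np.zeros_like(r); x0,y0,x1,y1=box; m[y0:y1,x0:x1]=r[y0:y1,x0:x1]
    ys,xs=np.nonzero(m); return xs,ys
p,st=shot('side'); xs,ys=redm(p,(230,220,300,270)); print('side red',xs.min(),xs.max(),ys.min(),ys.max(),xs.mean(),ys.mean())
print('TCP proj',proj(p,[st['eef_pos']]), 'slot corners',proj(p,fr([[-75,-40,98],[-75,40,98],[-75,40,116],[-75,-40,116]])),'bin top front',proj(p,fr([[-75,-100,130],[-75,100,130],[75,100,130],[75,-100,130]])))
o1,d1=ray(p,[[xs.mean(),ys.mean()]])
q,st=shot('wrist'); xs,ys=redm(q,(230,100,330,260)); print('wrist red',xs.min(),xs.max(),ys.min(),ys.max(),xs.mean(),ys.mean())
o2,d2=ray(q,[[xs.mean(),ys.mean()]],st)
A=np.c_[d1[0],-d2[0]]; t=np.linalg.lstsq(A,o2-o1,rcond=None)[0]; a=o1+d1[0]*t[0]; b=o2+d2[0]*t[1]; print(tobin(a),tobin(b))
save(q,'w4')
E
```

```text
side red 259 267 243 252 262.8688524590164 247.27868852459017
TCP proj [[254.3 250.7]] slot corners [[273.8 264.7]
 [241.7 271.1]
 [241.2 264.9]
 [273.6 258.6]] bin top front [[296.9 249.3]
 [215.3 264.8]
 [204.1 233.9]
 [278.6 221.5]]Traceback (most recent call last):
  File "<stdin>", line 12, in <module>
    return umr_minimum(a, axis, None, out, keepdims, initial, where)
ValueError: zero-size array to reduction operation minimum which has no identity
```

```bash
python3 - <<'E'
import cv2,numpy as np
a=cv2.imread('pics/w3.png')[60:340,200:480]; a=cv2.resize(a,(400,400))
cv2.imwrite('pics/w3c.png',a)
E
```

```text
(no output)
```

View pics/w3c.png

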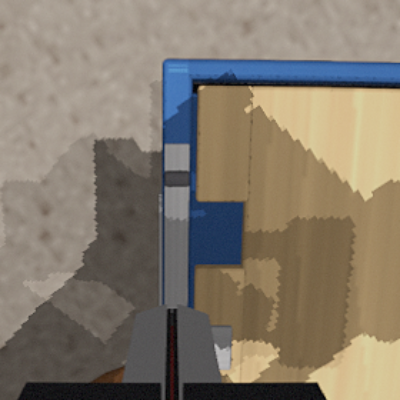

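```bash
python3 - <<'E'
from h import *
np.set_printoptions(precision=3,suppress=True)
q,st=shot('wrist'); H=np.linalg.inv(np.array(q['hand_eye'])); print(np.array(q['hand_eye']))
K=np.array([[q['fx'],0,q['cx']],[0,q['fy'],q['cy']],[0,0,1.]])
P=np.array([[0,0,0],[8,0,0],[8,0,-20],[0,0,-20],[8,12,0],[8,12,-20],[10,12,-20],[0,0,-19.]])
print(cv2.projectPoints(P,cv2.Rodrigues(H[:3,:3])[0],H[:3,3],K,np.array([q['k1'],0,0,0,0.]))[0][:,0])
o,d=ray(q,[[320,240]],st);print(o,st['eef_pos'],st['joints'],st['clock'])
E
```

```text
[[   0.001   -0.966   -0.257   74.678]
 [   1.       0.001   -0.001    0.379]
 [   0.001   -0.257    0.966 -203.383]
 [   0.       0.       0.       1.   ]]
[[319.5   274.555]
 [319.508 261.19 ]
 [319.428 273.35 ]
 [319.421 287.884]
 [340.789 261.209]
 [342.817 273.368]
 [342.884 269.683]
 [319.425 287.156]]
[637.382 288.352 348.055] [594.479 226.702 144.83 ] [0.307 0.523 1.293 0.    1.328 0.904] 7.5667
```

The wrist crop shows the finger tips above the red grip, and both it and the side view put the physical tips about 20 mm above the reported TCP. I'll go back, stand slightly ahead of the lid, and come down in steps while watching the force.

```bash
python3 -m crank '[{"offset":[0,0,0.015],"spin":0},{"offset":[-0.02,-0.02,0.02],"spin":0},{"offset":[-0.044,-0.048,0.02],"spin":0},{"offset":[-0.044,-0.048,0.02],"spin":0},{"offset":[-0.044,-0.048,0.01],"spin":0},{"offset":[-0.044,-0.048,0],"spin":0},{"offset":[-0.044,-0.048,-0.004],"spin":0},{"offset":[-0.044,-0.048,-0.005],"spin":0}]' 0
python3 -m crank '[{"offset":[0,0,-0.001],"spin":0},{"offset":[0,0,-0.003],"spin":0},{"offset":[0,0,-0.004],"spin":0},{"offset":[0,0,-0.005],"spin":0},{"offset":[0,0,-0.006],"spin":0},{"offset":[0,0,-0.007],"spin":0},{"offset":[0,0,-0.008],"spin":0},{"offset":[0,0,-0.008],"spin":0}]'
python3 - <<'E'
from h import *
s=manip.read_state();print(tobin(s['eef_pos']),np.array(s['wrist_force'])@RB)
p,st=shot('side'); save(p,'s5',(200,190,320,290),4)
E
```

```text
clock: 8.28
eef_pos: [550.3, 179.1, 138.0]
eef_rot: [-3.138, 0.004, 0.974]
wrist_force: [-0.5, 0.1, 0.0]
finger_gap: 0.6
clock: 8.95
eef_pos: [550.2, 179.1, 129.8]
eef_rot: [-3.138, 0.004, 0.974]
wrist_force: [0.7, 0.6, 0.3]
finger_gap: 0.4
[-78.501097   -59.60724426 129.8157635 ] [0.24987539 0.92798448 0.2944101 ]
```

View pics/s5.png

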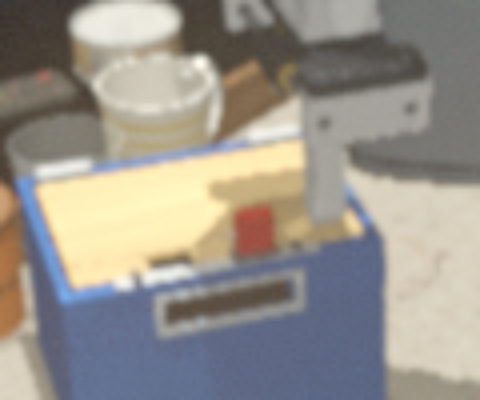

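The side crop shows the tip at (323,220), about 19 mm above the rim line where the reported TCP would be, and the wrist force is zero, so the real tips stand about 19 mm above the reported TCP. Pushing now at the right height.

```bash
python3 -m crank '[{"offset":[0.003,-0.002,-0.005],"spin":0},{"offset":[0.007,0.003,-0.005],"spin":0},{"offset":[0.012,0.01,-0.005],"spin":0},{"offset":[0.017,0.018,-0.005],"spin":0},{"offset":[0.022,0.025,-0.005],"spin":0},{"offset":[0.027,0.032,-0.005],"spin":0},{"offset":[0.031,0.038,-0.005],"spin":0},{"offset":[0.034,0.042,-0.005],"spin":0}]' 0
python3 -m crank '[{"offset":[0.001,0.001,0],"spin":0},{"offset":[0.002,0.002,0],"spin":0},{"offset":[0.003,0.004,0],"spin":0},{"offset":[0.003,0.005,0],"spin":0},{"offset":[0.004,0.006,0],"spin":0},{"offset":[0.005,0.007,0],"spin":0},{"offset":[0.005,0.008,0],"spin":0},{"offset":[0.006,0.008,0],"spin":0}]'
cat > lk.py <<'E'
from h import *
np.set_printoptions(precision=1,suppress=True)
s=manip.read_state();print(tobin(s['eef_pos']),np.array(s['wrist_force'])@RB)
p,st=shot('side')
im=p['pixels'].astype(int); r=(im[:,:,0]>110)&(im[:,:,1]<80)&(im[:,:,2]<80); r[:225]=0; r[275:]=0; r[:,:225]=0; r[:,290:]=0
ys,xs=np.nonzero(r); print(len(xs), xs.min(),xs.max(),ys.min(),ys.max())
o,d=ray(p,[[xs.min(),ys.mean()],[xs.mean(),ys.mean()],[xs.max(),ys.mean()]]); ob=tobin(o);db=d@RB
print('red on x=-72', ob+db*((-72-ob[0])/db[:,0])[:,None])
E
python3 lk.py
```

```text
clock: 9.67
eef_pos: [584.7, 222.0, 124.8]
eef_rot: [-3.138, 0.004, 0.974]
wrist_force: [-1.5, -0.1, 0.9]
finger_gap: 0.4
clock: 10.33
eef_pos: [590.6, 230.2, 124.8]
eef_rot: [-3.138, 0.004, 0.974]
wrist_force: [-1.0, -0.6, -0.0]
finger_gap: 0.8
[-74.5   5.4 124.8] [-0.5 -1.1 -0. ]
72 241 248 246 256
red on x=-72 [[-72.   37.1 153.1]
 [-72.   29.  151.3]
 [-72.   20.6 149.5]]
```

```bash
python3 -m crank '[{"offset":[0.0005,0.0008,0],"spin":0},{"offset":[0.001,0.0016,0],"spin":0},{"offset":[0.0015,0.0022,0],"spin":0},{"offset":[0.002,0.003,0],"spin":0},{"offset":[0.002,0.003,0],"spin":0},{"offset":[0.002,0.003,0],"spin":0},{"offset":[0.002,0.003,0],"spin":0},{"offset":[0.002,0.003,0],"spin":0}]' 0
python3 lk.py
python3 -m crank '[{"offset":[0.0005,0.0008,0],"spin":0},{"offset":[0.001,0.0016,0],"spin":0},{"offset":[0.0015,0.0022,0],"spin":0},{"offset":[0.002,0.003,0],"spin":0},{"offset":[0.002,0.003,0],"spin":0},{"offset":[0.002,0.003,0],"spin":0},{"offset":[0.002,0.003,0],"spin":0},{"offset":[0.002,0.003,0],"spin":0}]' 0
python3 lk.py
```

```text
clock: 11.05
eef_pos: [592.5, 232.7, 124.9]
eef_rot: [-3.137, 0.005, 0.974]
wrist_force: [-2.6, -4.4, 1.7]
finger_gap: 0.7
[-74.4   8.5 124.9] [ 0.4 -5.   1.7]
74 239 247 246 256
red on x=-72 [[-72.   41.8 154. ]
 [-72.   32.1 151.9]
 [-72.   23.  150. ]]
clock: 11.77
eef_pos: [592.8, 233.1, 125.0]
eef_rot: [-3.136, 0.012, 0.973]
wrist_force: [-17.9, -19.0, 10.7]
finger_gap: 0.4
[-74.4   9.1 125. ] [ -3.9 -25.9  10.7]
75 239 247 246 256
red on x=-72 [[-72.   41.8 153.7]
 [-72.   32.  151.6]
 [-72.   23.  149.7]]
```

The lock is against its stop: 26 N side force, and the red grip's centre is at bin y ≈ +32 (it was −18). Backing off and going to the knife.

```bash
python3 -m crank '[{"offset":[-0.009,-0.012,0],"spin":0},{"offset":[-0.015,-0.018,0.03],"spin":-7},{"offset":[-0.03,-0.02,0.065],"spin":-14},{"offset":[-0.05,-0.02,0.10],"spin":-21},{"offset":[-0.07,-0.03,0.13],"spin":-28},{"offset":[-0.09,-0.05,0.16],"spin":-35},{"offset":[-0.11,-0.07,0.18],"spin":-42},{"offset":[-0.13,-0.10,0.19],"spin":-49}]' 1
python3 -m crank '[{"offset":[-0.02,-0.035,0],"spin":-7},{"offset":[-0.03,-0.07,0],"spin":-14},{"offset":[-0.04,-0.11,0],"spin":-21},{"offset":[-0.04,-0.15,0],"spin":-28},{"offset":[-0.04,-0.19,0],"spin":-35},{"offset":[-0.04,-0.23,0],"spin":-42},{"offset":[-0.04,-0.27,0],"spin":-49},{"offset":[-0.04,-0.30,0],"spin":-55}]'
python3 -m crank '[{"offset":[0.01,-0.03,0],"spin":-7},{"offset":[0.02,-0.06,0],"spin":-14},{"offset":[0.03,-0.09,0],"spin":-17},{"offset":[0.04,-0.11,0],"spin":-17},{"offset":[0.05,-0.11,0],"spin":-17},{"offset":[0.06,-0.11,0],"spin":-17},{"offset":[0.06,-0.11,0],"spin":-17},{"offset":[0.06,-0.11,0],"spin":-17}]'
python3 - <<'E'
from h import *
np.set_printoptions(precision=2,suppress=True)
s=manip.read_state();print(s['eef_pos'],np.degrees(s['eef_rot'][2]),s['joints'])
p,st=shot('wrist'); save(p,'w6')
print(rect(p,'knife',35,st),rect(p,'board',22,st),rect(p,'knife_grip',48,st))
p,st=shot('wrist');print(rect(p,'knife',35,st))
E
```

```text
clock: 12.48
eef_pos: [462.3, 133.4, 317.9]
eef_rot: [-3.135, 0.007, 0.113]
wrist_force: [-0.3, -0.0, 0.6]
finger_gap: 50.1
clock: 13.15
eef_pos: [422.0, -169.3, 318.3]
eef_rot: [-3.135, 0.006, -0.854]
wrist_force: [1.4, 0.9, -1.0]
finger_gap: 93.8
clock: 13.82
eef_pos: [482.2, -278.6, 318.2]
eef_rot: [-3.135, 0.006, -1.149]
wrist_force: [-0.5, -0.2, 0.2]
finger_gap: 94.2
[ 482.21 -278.63  318.21] -65.857359408927 [-0.59  0.25  1.26  0.01  1.62  2.13]
(0.7, 2893, ((458.9548645019531, -243.01519775390625), (29.855548858642578, 197.1435546875), 26.17380714416504), (np.int64(315), np.int64(153), np.int64(338), np.int64(298))) (0.66, 17610, ((453.0908203125, -228.61289978027344), (239.57884216308594, 169.84805297851562), 83.656982421875), (np.int64(235), np.int64(131), np.int64(422), np.int64(331))) (0.66, 18177, ((456.1580810546875, -234.7779998779297), (228.30052185058594, 161.62420654296875), 83.89749145507812), (np.int64(234), np.int64(131), np.int64(423), np.int64(331)))
(0.75, 2918, ((459.30279541015625, -243.670166015625), (29.880308151245117, 198.45895385742188), 26.195690155029297), (np.int64(314), np.int64(152), np.int64(338), np.int64(298)))
```

```bash
python3 -m crank '[{"offset":[0.001,-0.014,-0.04],"spin":2},{"offset":[0.001,-0.014,-0.08],"spin":2},{"offset":[0.001,-0.014,-0.12],"spin":2},{"offset":[0.001,-0.014,-0.16],"spin":2},{"offset":[0.001,-0.014,-0.20],"spin":2},{"offset":[0.001,-0.014,-0.24],"spin":2},{"offset":[0.001,-0.014,-0.27],"spin":2},{"offset":[0.001,-0.014,-0.285],"spin":2}]' 1
python3 -m crank '[{"offset":[0,0,-0.002],"spin":0},{"offset":[0,0,-0.005],"spin":0},{"offset":[0,0,-0.008],"spin":0},{"offset":[0,0,-0.011],"spin":0},{"offset":[0,0,-0.014],"spin":0},{"offset":[0,0,-0.016],"spin":0},{"offset":[0,0,-0.018],"spin":0},{"offset":[0,0,-0.018],"spin":0}]'
python3 - <<'E'
from h import *
p,st=shot('side'); save(p,'s7',(330,180,450,270),5); print(st['eef_pos'],st['wrist_force'])
E
```

```text
clock: 14.78
eef_pos: [481.0, -291.9, 29.8]
eef_rot: [-3.137, 0.01, -1.116]
wrist_force: [0.5, 0.6, -0.5]
finger_gap: 93.9
clock: 15.45
eef_pos: [481.0, -291.9, 11.6]
eef_rot: [-3.137, 0.01, -1.116]
wrist_force: [-0.4, -0.1, -0.7]
finger_gap: 94.1
[ 480.99472198 -291.88977393   11.64167784] [-0.43413329 -0.07039132 -0.7238542 ]
```

View pics/s7.png

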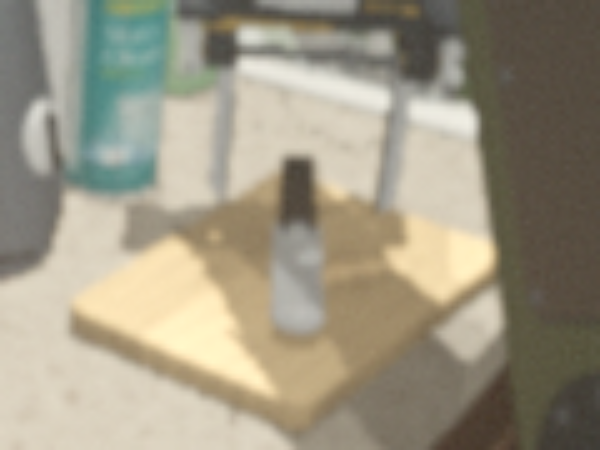

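The side crop shows the two fingers straddling the handle at (298,190), and there is no contact although the reported TCP is below the board top, which agrees with the 19 mm tip offset. Down a little more, close, lift slightly.

```bash
python3 -m crank '[{"offset":[0.001,0,-0.002],"spin":0},{"offset":[0.002,0,-0.004],"spin":0},{"offset":[0.002,0,-0.005],"spin":0},{"offset":[0.002,0,-0.005],"spin":0},{"offset":[0.002,0,-0.005],"spin":0},{"offset":[0.002,0,-0.005],"spin":0},{"offset":[0.002,0,-0.005],"spin":0},{"offset":[0.002,0,-0.005],"spin":0}]' 1
python3 -m crank '[{"offset":[0,0,0],"spin":0},{"offset":[0,0,0],"spin":0},{"offset":[0,0,0],"spin":0},{"offset":[0,0,0],"spin":0},{"offset":[0,0,0],"spin":0},{"offset":[0,0,0],"spin":0},{"offset":[0,0,0],"spin":0},{"offset":[0,0,0],"spin":0}]' 0 50
python3 -m crank '[{"offset":[0,0,0],"spin":0},{"offset":[0,0,0],"spin":0},{"offset":[0,0,0],"spin":0},{"offset":[0,0,0],"spin":0},{"offset":[0,0,0.01],"spin":0},{"offset":[0,0,0.02],"spin":0},{"offset":[0,0,0.03],"spin":0},{"offset":[0,0,0.04],"spin":0}]'
python3 - <<'E'
from h import *
p,st=shot('wrist'); save(p,'w8'); print(st['joints'])
E
```

```text
clock: 16.17
eef_pos: [483.0, -291.9, 6.9]
eef_rot: [-3.137, 0.01, -1.116]
wrist_force: [-0.0, 0.6, 0.6]
finger_gap: 94.2
clock: 16.83
eef_pos: [483.0, -291.9, 6.8]
eef_rot: [-3.137, 0.01, -1.116]
wrist_force: [0.5, -0.7, -0.6]
finger_gap: 44.1
clock: 17.5
eef_pos: [483.3, -292.1, 48.4]
eef_rot: [-3.136, 0.009, -1.116]
wrist_force: [0.1, 0.1, -1.1]
finger_gap: 21.7
[-0.61327701  0.47593167  1.60531234  0.01037556  1.06545725  2.06807121]
```

View pics/w8.png

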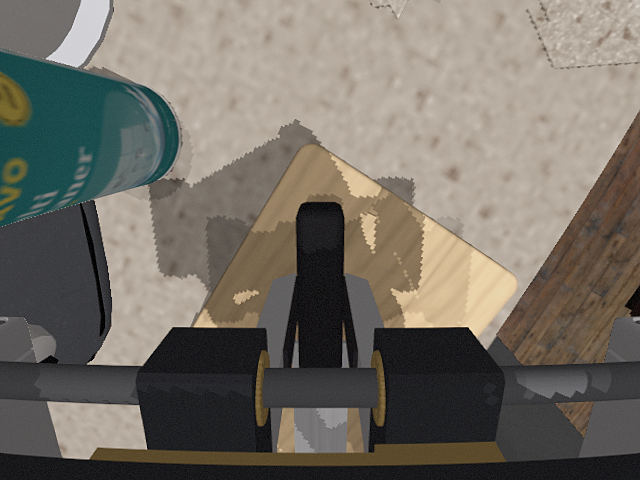

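Knife gripped (gap 21.7 mm): its handle lies centred between the pads, with its rear end at (320,205). Next I'll lift it and swing it round counter-clockwise to stand in front of the slot.

```bash
python3 -m crank '[{"offset":[0,0,0.03],"spin":0},{"offset":[0,0,0.06],"spin":7},{"offset":[-0.01,0,0.10],"spin":14},{"offset":[-0.02,0.01,0.14],"spin":21},{"offset":[-0.03,0.02,0.17],"spin":28},{"offset":[-0.04,0.03,0.20],"spin":35},{"offset":[-0.05,0.05,0.22],"spin":42},{"offset":[-0.06,0.07,0.22],"spin":49}]' 0 50
python3 -m crank '[{"offset":[0,0.03,0],"spin":7},{"offset":[0,0.06,0],"spin":14},{"offset":[0,0.09,0],"spin":21},{"offset":[0,0.13,0],"spin":28},{"offset":[0,0.16,0],"spin":35},{"offset":[0,0.20,0],"spin":42},{"offset":[0,0.23,0],"spin":49},{"offset":[0,0.26,0],"spin":56}]'
python3 -m crank '[{"offset":[0,0.03,0],"spin":7},{"offset":[0,0.06,0],"spin":14},{"offset":[0,0.09,0],"spin":21},{"offset":[0,0.13,0],"spin":28},{"offset":[0,0.16,0],"spin":35},{"offset":[0,0.19,0],"spin":42},{"offset":[0,0.22,0],"spin":49},{"offset":[0,0.25,0],"spin":56}]'
python3 -c "
from h import *
s=manip.read_state();print(s['eef_pos'],np.degrees(s['eef_rot']),s['joints'],fr([-255,0,85])-s['eef_pos'])"
```

```text
clock: 18.22
eef_pos: [424.4, -222.7, 275.1]
eef_rot: [-3.137, -0.0, -0.255]
wrist_force: [-0.1, -0.0, -1.5]
finger_gap: 21.8
clock: 18.88
eef_pos: [423.9, 39.0, 275.7]
eef_rot: [-3.138, -0.001, 0.729]
wrist_force: [0.8, -0.3, -1.3]
finger_gap: 21.9
clock: 19.55
eef_pos: [423.4, 290.6, 276.2]
eef_rot: [-3.138, -0.001, 1.713]
wrist_force: [0.3, -1.1, -1.3]
finger_gap: 21.4
[423.42850522 290.59010899 276.24519923] [-1.79803466e+02 -8.45254753e-02  9.81211502e+01] [0.52859385 0.16284399 1.46873908 0.00266484 1.5126299  0.38669211] [  15.87844645   38.14185077 -191.24519923]
```

```bash
python3 -m crank '[{"offset":[0.005,0.01,0],"spin":7},{"offset":[0.01,0.02,-0.01],"spin":14},{"offset":[0.016,0.038,-0.03],"spin":21},{"offset":[0.016,0.038,-0.06],"spin":28},{"offset":[0.016,0.038,-0.1],"spin":35},{"offset":[0.016,0.038,-0.14],"spin":42},{"offset":[0.016,0.038,-0.17],"spin":47},{"offset":[0.016,0.038,-0.19],"spin":47}]'
cat > kp.py <<'E'
from h import *
import sys
from scipy.optimize import minimize
np.set_printoptions(precision=1,suppress=True)
s=manip.read_state();T=np.array(s['eef_pos']);yaw=s['eef_rot'][2];print('TCP bin',tobin(T),np.degrees(yaw),np.array(s['wrist_force'])@RB)
p,st=shot('side'); m=manip.masks_of(p,'knife')
if sys.argv[1:]: save(p,sys.argv[1],(160,190,340,325),4)
E=np.array(p['extrinsics']);K=np.array([[p['fx'],0,p['cx']],[0,p['fy'],p['cy']],[0,0,1.]])
pj=lambda w:cv2.projectPoints(np.atleast_2d(w).astype(float),cv2.Rodrigues(E[:3,:3])[0],E[:3,3],K,np.array([p['k1'],0,0,0,0.]))[0][:,0]
kd=np.array([-np.cos(yaw),-np.sin(yaw),0])
for pit in(-10,-5,0,5,10,15):
    a=np.radians(pit); u=kd*np.cos(a)+[0,0,np.sin(a)]; n=-kd*np.sin(a)+[0,0,np.cos(a)]
    g=T+[0,0,28.1]; tip=g+154*u-1.5*n; 
    print(pit,pj([tip]),tobin(tip))
if m:
    k=m[0]['mask']; ys,xs=np.nonzero(k); print('mask',m[0]['conf'],len(xs),xs.min(),xs.max(),ys.min(),ys.max())
    i=xs.argmax(); print('rightmost',xs[i],ys[xs==xs[i]].mean(),'near right rows',[(c,ys[xs==c].min(),ys[xs==c].max()) for c in range(xs.min(),xs.max()+1,4)])
E
python3 kp.py s9
```

```text
clock: 20.22
eef_pos: [438.2, 327.8, 83.4]
eef_rot: [-3.135, -0.003, 2.539]
wrist_force: [0.7, -0.5, -1.8]
finger_gap: 21.6
TCP bin [-255.4   -1.4   83.4] 145.46145982687867 [ 0.8  0.  -1.8]
-10 [[261.7 279.4]] [-104.    -0.7   83.2]
-5 [[261.2 274.4]] [-102.1   -0.7   96.5]
0 [[260.9 269.6]] [-101.4   -0.7  110. ]
5 [[260.7 265. ]] [-101.8   -0.7  123.4]
10 [[260.6 260.6]] [-103.5   -0.7  136.7]
15 [[260.7 256.5]] [-106.2   -0.7  149.9]
mask 0.84 419 256 291 271 326Traceback (most recent call last):
  File "kp.py", line 17, in <module>
    i=xs.argmax(); print('rightmost',xs[i],ys[xs==xs[i]].mean(),'near right rows',[(c,ys[xs==c].min(),ys[xs==c].max()) for c in range(xs.min(),xs.max()+1,4)])
                                                                                      ~~~~~~~~~~~~~^^
    return umr_minimum(a, axis, None, out, keepdims, initial, where)
ValueError: zero-size array to reduction operation minimum which has no identity
```

View pics/s9.png

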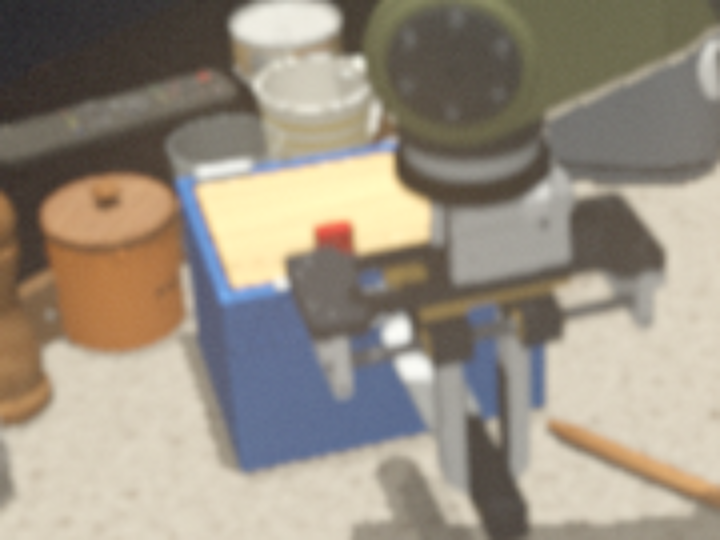

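The side crop shows the knife level in front of the slot, with the tip at about (395,320), raw (259,270), as predicted for zero pitch (−1.5° at most). Inserting.

```bash
python3 -m crank '[{"offset":[0.008,-0.006,-0.001],"spin":0},{"offset":[0.016,-0.011,-0.001],"spin":0},{"offset":[0.024,-0.017,-0.001],"spin":0},{"offset":[0.032,-0.022,-0.001],"spin":0},{"offset":[0.037,-0.026,-0.001],"spin":0},{"offset":[0.041,-0.0285,-0.001],"spin":0},{"offset":[0.041,-0.0285,-0.001],"spin":0},{"offset":[0.041,-0.0285,-0.001],"spin":0}]'
python3 -c "
from h import *
s=manip.read_state();print(tobin(s['eef_pos']),np.array(s['wrist_force'])@RB,s['moment'])"
```

```text
clock: 20.98
eef_pos: [479.1, 299.0, 82.6]
eef_rot: [-3.133, -0.004, 2.532]
wrist_force: [0.7, 0.4, -1.8]
finger_gap: 21.3
[-205.38173331   -1.73911284   82.58231811] [ 0.38958147  0.72617385 -1.82148928] [ 0.04709176 -0.07795321 -0.02729547]
```

```bash
python3 -m crank '[{"offset":[0.01,-0.007,0],"spin":0},{"offset":[0.02,-0.014,0],"spin":0},{"offset":[0.03,-0.021,0],"spin":0},{"offset":[0.04,-0.028,0],"spin":0},{"offset":[0.05,-0.035,0],"spin":0},{"offset":[0.056,-0.039,0],"spin":0},{"offset":[0.06,-0.042,0],"spin":0},{"offset":[0.062,-0.043,0],"spin":0}]'
python3 -c "
from h import *
s=manip.read_state();print(tobin(s['eef_pos']),np.array(s['wrist_force'])@RB,s['moment'])"
```

```text
clock: 21.65
eef_pos: [541.6, 255.4, 82.4]
eef_rot: [-3.133, -0.004, 2.531]
wrist_force: [0.1, -1.1, -2.2]
finger_gap: 21.5
[-129.13341036   -1.87189741   82.38728605] [ 0.74663885 -0.86371103 -2.17348162] [ 0.03780059 -0.15385254 -0.00745455]
```

```bash
python3 -m crank '[{"offset":[0,0,-0.004],"spin":0},{"offset":[0,0,-0.008],"spin":0},{"offset":[0,0,-0.012],"spin":0},{"offset":[0,0,-0.016],"spin":0},{"offset":[0,0,-0.019],"spin":0},{"offset":[0.001,-0.001,-0.022],"spin":0},{"offset":[0.001,-0.001,-0.025],"spin":0},{"offset":[0.0015,-0.001,-0.028],"spin":0}]' 0 40
cat > ld.py <<'E'
from h import *
np.set_printoptions(precision=1,suppress=True)
s=manip.read_state();print(tobin(s['eef_pos']),np.array(s['wrist_force'])@RB,np.array(s['moment'])@RB)
p,st=shot('side')
for n in('lid_edge','lid','lock_top'):
    print(n,[(tobin(r['location']),round(r['conf'],2)) for r in manip.search_frame(p,n)][:2])
m=manip.masks_of(p,'lid')
E=np.array(p['extrinsics']);K=np.array([[p['fx'],0,p['cx']],[0,p['fy'],p['cy']],[0,0,1.]])
pj=lambda w:cv2.projectPoints(np.atleast_2d(w).astype(float),cv2.Rodrigues(E[:3,:3])[0],E[:3,3],K,np.array([p['k1'],0,0,0,0.]))[0][:,0]
if m:
    k=m[0]['mask']; best=[]
    for a in range(0,45):
        t=np.radians(a); c=[]
        for r,y in((1,-90),(127,-90),(127,90),(1,90)):
            for h in(4,-4): c.append([66-r*np.cos(t)+h*np.sin(t)*1,y,126+r*np.sin(t)+h*np.cos(t)])
        hull=cv2.convexHull(pj(fr(c)).astype(np.float32)).astype(np.int32); im=np.zeros((480,640),np.uint8); cv2.fillConvexPoly(im,hull,1)
        mm=im>0; best.append(((mm&k).sum()/(mm|k).sum(),a))
    print('lid IoU',sorted(best)[-4:],k.sum(), 'top row',np.nonzero(k)[0].min())
E
python3 ld.py
```

```text
clock: 22.32
eef_pos: [543.2, 255.1, 55.6]
eef_rot: [-3.134, -0.003, 2.532]
wrist_force: [-5.5, -1.2, 13.7]
finger_gap: 22.2
[-127.7   -1.2   55.6] [-3.8 -4.1 13.7] [-0.7  0.3 -0.2]
lid_edge [(array([  4.8,  46.5, 138.4]), 0.89)]
lid [(array([  8.7,  50.1, 143. ]), 0.55)]
lock_top [(array([-73.6,  35.5, 150.9]), 0.58)]
```

```bash
python3 -m crank '[{"offset":[0,0,-0.001],"spin":0},{"offset":[0.001,-0.001,-0.003],"spin":0},{"offset":[0.001,-0.001,-0.005],"spin":0},{"offset":[0.002,-0.001,-0.006],"spin":0},{"offset":[0.002,-0.001,-0.008],"spin":0},{"offset":[0.002,-0.0015,-0.010],"spin":0},{"offset":[0.002,-0.0015,-0.010],"spin":0},{"offset":[0.002,-0.0015,-0.010],"spin":0}]' 0
python3 ld.py; python3 kp.py s11 | tail -3
```

```text
clock: 23.23
eef_pos: [545.1, 253.9, 45.8]
eef_rot: [-3.135, -0.003, 2.532]
wrist_force: [-3.8, -1.3, 8.6]
finger_gap: 21.9
[-125.5   -1.1   45.8] [-2.4 -3.2  8.6] [-0.4 -0.1 -0.2]
lid_edge [(array([  9.4,  37.7, 150.7]), 0.83), (array([-216.5,  212.5,   48.4]), 0.19)]
lid [(array([ 16.3,  46.3, 152.6]), 0.7)]
lock_top []
lid IoU [(np.float64(0.3333333333333333), 24), (np.float64(0.3393103448275862), 25), (np.float64(0.3412816691505216), 26), (np.float64(0.34365325077399383), 27)] 272 top row 229
15 [[248.  242.7]] [ 23.7  -1.3 112.3]
mask 0.67 376 259 273 262 306
rightmost 273 300.0 near right rows [(259, np.int64(263), np.int64(268)), (263, np.int64(263), np.int64(302)), (267, np.int64(279), np.int64(306)), (271, np.int64(291), np.int64(305))]
```

View pics/s11.png

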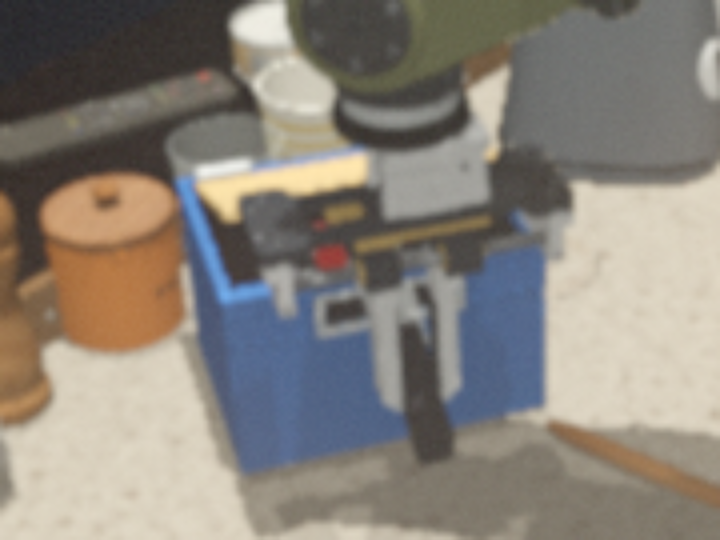

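The side crop shows the lid raised: its front-left corner at about crop (207,222), raw (212,245), with the dark interior open below it and the handle pitched well down. I'll work out the angle from that corner.

```bash
python3 - <<'E'
from h import *
np.set_printoptions(precision=1,suppress=True)
p,st=shot('side')
E=np.array(p['extrinsics']);K=np.array([[p['fx'],0,p['cx']],[0,p['fy'],p['cy']],[0,0,1.]])
pj=lambda w:cv2.projectPoints(np.atleast_2d(w).astype(float),cv2.Rodrigues(E[:3,:3])[0],E[:3,3],K,np.array([p['k1'],0,0,0,0.]))[0][:,0]
for a in range(0,40,3):
    t=np.radians(a); print(a,[((pj(fr([[66-127*np.cos(t)+h*np.sin(t),90,126+127*np.sin(t)+h*np.cos(t)]]))[0]-[160,190])*4) for h in(4,-4)])
# wood colour profile in raw columns near left of lid
im=p['pixels'].astype(int); w=(im[:,:,0]>200)&(im[:,:,1]>160)&(im[:,:,2]<190)&(im[:,:,0]-im[:,:,2]>45)
for c in range(208,246,4):
    r=np.nonzero(w[225:265,c])[0]+225; print(c,((c-160)*4), (r.min()-190)*4 if len(r) else None,(r.max()-190)*4 if len(r) else None)
E
```

```text
0 [array([233.5, 283.3]), array([234.8, 294.6])]
3 [array([232.4, 273.5]), array([233.8, 285.2])]
6 [array([231.1, 263.3]), array([232.6, 275.5])]
9 [array([229.7, 252.9]), array([231.3, 265.4])]
12 [array([228.1, 242.3]), array([230. , 255.1])]
15 [array([226.5, 231.4]), array([228.4, 244.4])]
18 [array([224.8, 220.3]), array([226.8, 233.6])]
21 [array([222.9, 209.1]), array([225.1, 222.6])]
24 [array([221. , 197.8]), array([223.3, 211.4])]
27 [array([219. , 186.5]), array([221.4, 200.1])]
30 [array([217. , 175.1]), array([219.4, 188.8])]
33 [array([214.8, 163.8]), array([217.4, 177.4])]
36 [array([212.6, 152.5]), array([215.3, 166.1])]
39 [array([210.4, 141.3]), array([213.1, 154.8])]
208 192 None None
212 208 180 196
216 224 176 212
220 240 176 192
224 256 176 188
228 272 172 184
232 288 168 188
236 304 168 188
240 320 164 184
244 336 160 180
```

The corner gives about 21–23° (0.37–0.40 rad). A little more for margin, then take the blade out along its own axis (handle down-slope).

```bash
python3 -m crank '[{"offset":[0,0,-0.001],"spin":0},{"offset":[0,0,-0.002],"spin":0},{"offset":[0.001,-0.0005,-0.003],"spin":0},{"offset":[0.001,-0.0005,-0.004],"spin":0},{"offset":[0.001,-0.0005,-0.005],"spin":0},{"offset":[0.001,-0.0005,-0.005],"spin":0},{"offset":[0.001,-0.0005,-0.005],"spin":0},{"offset":[0.001,-0.0005,-0.005],"spin":0}]' 0
python3 ld.py; python3 kp.py | tail -2
```

```text
clock: 24.3
eef_pos: [546.2, 253.8, 41.7]
eef_rot: [-3.136, -0.002, 2.533]
wrist_force: [-4.0, -2.2, 9.1]
finger_gap: 21.9
[-124.5   -0.6   41.7] [-2.  -4.1  9.1] [-0.4 -0.2 -0.2]
lid_edge [(array([-12. ,  33.3, 171.2]), 0.53)]
lid [(array([-10.4,  35.6, 170.5]), 0.78)]
lock_top [(array([-71.2,  35.9, 142.3]), 0.4)]
lid IoU [(np.float64(0.4229195088676671), 24), (np.float64(0.43140243902439024), 26), (np.float64(0.43285939968404424), 27), (np.float64(0.43874643874643876), 25)] 311 top row 229
15 [[247.8 243.9]] [ 24.7  -0.8 108.1]
mask 0.64 394 246 273 236 307Traceback (most recent call last):
  File "kp.py", line 17, in <module>
    i=xs.argmax(); print('rightmost',xs[i],ys[xs==xs[i]].mean(),'near right rows',[(c,ys[xs==c].min(),ys[xs==c].max()) for c in range(xs.min(),xs.max()+1,4)])
                                                                                      ~~~~~~~~~~~~~^^
    return umr_minimum(a, axis, None, out, keepdims, initial, where)
ValueError: zero-size array to reduction operation minimum which has no identity
```

```bash
python3 -m crank '[{"offset":[-0.003,0.002,-0.002],"spin":0},{"offset":[-0.007,0.005,-0.005],"spin":0},{"offset":[-0.011,0.0075,-0.008],"spin":0},{"offset":[-0.015,0.0105,-0.011],"spin":0},{"offset":[-0.019,0.013,-0.014],"spin":0},{"offset":[-0.023,0.016,-0.017],"spin":0},{"offset":[-0.026,0.018,-0.019],"spin":0},{"offset":[-0.028,0.0195,-0.0205],"spin":0}]' 0
python3 ld.py
python3 -m crank '[{"offset":[0,0,0.004],"spin":0},{"offset":[-0.001,0.001,0.010],"spin":0},{"offset":[-0.003,0.002,0.018],"spin":0},{"offset":[-0.005,0.0035,0.026],"spin":0},{"offset":[-0.007,0.005,0.034],"spin":0},{"offset":[-0.009,0.006,0.042],"spin":0},{"offset":[-0.010,0.007,0.048],"spin":0},{"offset":[-0.011,0.0075,0.054],"spin":0}]' 0
python3 ld.py
```

```text
clock: 25.32
eef_pos: [517.7, 273.7, 20.9]
eef_rot: [-3.136, -0.002, 2.533]
wrist_force: [-0.2, -0.2, 5.1]
finger_gap: 21.6
[-159.2   -0.5   20.9] [-0.1 -0.2  5.1] [ 0.1 -0.6  0. ]
lid_edge [(array([-18.8,  34.6, 168.1]), 0.81)]
lid [(array([-13.6,  40.4, 174.1]), 0.77), (array([-168. ,    3.4,   59. ]), 0.65)]
lock_top [(array([-72.7,  29.4, 157.8]), 0.41)]
lid IoU [(np.float64(0.32650273224043713), 24), (np.float64(0.34), 25), (np.float64(0.34210526315789475), 26), (np.float64(0.342443729903537), 27)] 239 top row 226
clock: 26.23
eef_pos: [506.5, 281.1, 75.7]
eef_rot: [-3.135, -0.003, 2.533]
wrist_force: [2.2, -0.3, -5.3]
finger_gap: 21.7
[-172.6   -0.7   75.7] [ 1.9  1.  -5.3] [ 0.2 -0.1  0. ]
lid_edge [(array([ -7.7,  29.6, 165.2]), 0.58)]
lid [(array([ -3.4,  35.6, 168.9]), 0.66)]
lock_top [(array([-73.4,  30.1, 140.5]), 0.57)]
lid IoU [(np.float64(0.3666191155492154), 25), (np.float64(0.3836589698046181), 28), (np.float64(0.3859375), 26), (np.float64(0.4016393442622951), 27)] 259 top row 228
```

```bash
python3 -m crank '[{"offset":[-0.001,0.001,0.003],"spin":0},{"offset":[-0.002,0.0015,0.006],"spin":0},{"offset":[-0.002,0.0015,0.009],"spin":0},{"offset":[-0.002,0.0015,0.010],"spin":0},{"offset":[-0.002,0.0015,0.010],"spin":0},{"offset":[-0.002,0.0015,0.008],"spin":0},{"offset":[-0.002,0.0015,0.006],"spin":0},{"offset":[-0.002,0.0015,0.005],"spin":0}]' 0
python3 -m crank '[{"offset":[-0.01,0.007,0],"spin":0},{"offset":[-0.02,0.014,0],"spin":0},{"offset":[-0.03,0.021,0],"spin":0},{"offset":[-0.04,0.028,0],"spin":0},{"offset":[-0.055,0.039,0],"spin":0},{"offset":[-0.07,0.049,0],"spin":0},{"offset":[-0.082,0.057,0],"spin":0},{"offset":[-0.09,0.063,0],"spin":0}]' 0 50
sed -i '/rightmost/d' kp.py; python3 kp.py; python3 ld.py
python3 - <<'E'
from h import *
p,st=shot('side'); k=manip.masks_of(p,'knife')
if k:
    ys,xs=np.nonzero(k[0]['mask']); print([(r,round(xs[ys==r].mean(),1)) for r in range(ys.min(),ys.max(),5) if (ys==r).any()])
E
```

```text
clock: 27.15
eef_pos: [504.5, 282.6, 79.5]
eef_rot: [-3.135, -0.003, 2.533]
wrist_force: [-0.1, 0.6, -1.5]
finger_gap: 21.4
clock: 27.82
eef_pos: [412.8, 346.7, 79.7]
eef_rot: [-3.135, -0.003, 2.535]
wrist_force: [-0.7, 0.3, -0.2]
finger_gap: 21.4
TCP bin [-287.    -0.4   79.7] 145.2172432702874 [-0.7 -0.1 -0.2]
-10 [[265.2 288.2]] [-135.6   -0.3   79.6]
-5 [[264.8 283.2]] [-133.7   -0.3   92.9]
0 [[264.5 278.3]] [-133.    -0.3  106.3]
5 [[264.3 273.7]] [-133.5   -0.3  119.7]
10 [[264.3 269.3]] [-135.1   -0.3  133.1]
15 [[264.4 265.1]] [-137.9   -0.3  146.2]
mask 0.7 362 262 297 282 337
[-286.5   -0.1   79.7] [ 1.  -0.3 -1.7] [ 0.1 -0.1  0. ]
lid_edge [(array([-17.7,  27.6, 170.9]), 0.75)]
lid [(array([-16.7,  28.9, 172.3]), 0.86)]
lock_top [(array([-71.4,  34.5, 150.2]), 0.64), (array([-264.2, -210.8,   10.4]), 0.24)]
lid IoU [(np.float64(0.491679273827534), 27), (np.float64(0.5036927621861153), 26), (np.float64(0.5203252032520326), 24), (np.float64(0.535966149506347), 25)] 390 top row 227
[(280, np.float64(262.5)), (285, np.float64(263.0)), (290, np.float64(267.0)), (295, np.float64(268.0)), (300, np.float64(274.4)), (305, np.float64(279.5)), (310, np.float64(284.0)), (315, np.float64(285.5)), (320, np.float64(286.5)), (325, np.float64(288.0)), (330, np.float64(289.5)), (335, np.float64(290.5))]
```

The blade is out nearly level, the lid fit stays at about 25° (no lid motion on withdrawal). Carrying the knife back to the board along the reverse path.

```bash
python3 -m crank '[{"offset":[-0.01,0,0.03],"spin":0},{"offset":[-0.01,0,0.06],"spin":-7},{"offset":[-0.01,-0.01,0.1],"spin":-14},{"offset":[0,-0.01,0.14],"spin":-21},{"offset":[0,-0.02,0.17],"spin":-28},{"offset":[0.01,-0.03,0.19],"spin":-35},{"offset":[0.01,-0.04,0.195],"spin":-42},{"offset":[0.01,-0.055,0.195],"spin":-49}]' 0 50
python3 -m crank '[{"offset":[0,-0.03,0],"spin":-7},{"offset":[0,-0.06,0],"spin":-14},{"offset":[0,-0.09,0],"spin":-21},{"offset":[0,-0.12,0],"spin":-28},{"offset":[0,-0.15,0],"spin":-35},{"offset":[0,-0.19,0],"spin":-42},{"offset":[0,-0.22,0],"spin":-49},{"offset":[0,-0.25,0],"spin":-56}]'
python3 -m crank '[{"offset":[0,-0.03,0],"spin":-7},{"offset":[0,-0.06,0],"spin":-14},{"offset":[0,-0.09,0],"spin":-21},{"offset":[0,-0.13,0],"spin":-28},{"offset":[0,-0.16,0],"spin":-35},{"offset":[0,-0.20,0],"spin":-42},{"offset":[0,-0.23,0],"spin":-49},{"offset":[0,-0.26,0],"spin":-56}]'
```

```text
clock: 28.93
eef_pos: [425.9, 290.1, 276.2]
eef_rot: [-3.138, -0.004, 1.671]
wrist_force: [0.6, -0.2, -1.7]
finger_gap: 21.6
clock: 29.6
eef_pos: [425.6, 38.1, 276.3]
eef_rot: [-3.138, -0.004, 0.686]
wrist_force: [0.2, -0.5, -1.0]
finger_gap: 21.6
clock: 30.27
eef_pos: [425.1, -224.1, 276.4]
eef_rot: [-3.138, -0.005, -0.298]
wrist_force: [0.6, 0.1, -0.2]
finger_gap: 21.5
```

```bash
python3 -m crank '[{"offset":[0.01,-0.01,0],"spin":-7},{"offset":[0.02,-0.02,0],"spin":-14},{"offset":[0.03,-0.03,0],"spin":-21},{"offset":[0.04,-0.05,-0.02],"spin":-28},{"offset":[0.05,-0.06,-0.05],"spin":-35},{"offset":[0.055,-0.065,-0.08],"spin":-42},{"offset":[0.055,-0.065,-0.11],"spin":-47},{"offset":[0.055,-0.065,-0.14],"spin":-47}]' 0 50
python3 -m crank '[{"offset":[0,0,-0.03],"spin":0},{"offset":[0,0,-0.06],"spin":0},{"offset":[0,0,-0.08],"spin":0},{"offset":[0,0,-0.095],"spin":0},{"offset":[0,0,-0.105],"spin":0},{"offset":[0,0,-0.112],"spin":0},{"offset":[0,0,-0.117],"spin":0},{"offset":[0,0,-0.120],"spin":0}]'
python3 - <<'E'
from h import *
np.set_printoptions(precision=1,suppress=True)
p,st=shot('side'); T=np.array(st['eef_pos']); yaw=st['eef_rot'][2]; print(T,np.degrees(yaw),st['wrist_force'])
E=np.array(p['extrinsics']);K=np.array([[p['fx'],0,p['cx']],[0,p['fy'],p['cy']],[0,0,1.]])
pj=lambda w:cv2.projectPoints(np.atleast_2d(w).astype(float),cv2.Rodrigues(E[:3,:3])[0],E[:3,3],K,np.array([p['k1'],0,0,0,0.]))[0][:,0]
kd=np.array([-np.cos(yaw),-np.sin(yaw),0])
for a in(-8,-4,0,4): print(a,pj([T+[0,0,28]+154*(kd*np.cos(np.radians(a))+[0,0,np.sin(np.radians(a))])]))
for r in manip.masks_of(p,'knife')[:2]:
    ys,xs=np.nonzero(r['mask']); print(r['conf'],xs.min(),xs.max(),ys.min(),ys.max(),xs[ys==ys.max()].mean())
E
```

```text
clock: 30.93
eef_pos: [479.8, -289.6, 134.7]
eef_rot: [-3.138, -0.004, -1.125]
wrist_force: [0.0, -0.0, -1.4]
finger_gap: 21.6
clock: 31.6
eef_pos: [480.0, -289.9, 14.7]
eef_rot: [-3.138, -0.005, -1.126]
wrist_force: [0.2, -0.4, -0.5]
finger_gap: 21.5
[ 480.  -289.9   14.7] -64.4872128363168 [ 0.2 -0.4 -0.5]
-8 [[388.8 249.1]]
-4 [[389.2 246.2]]
0 [[389.5 243.1]]
4 [[389.9 239.8]]
0.56 385 394 208 242 389.5
```

```bash
python3 -m crank '[{"offset":[0,0,-0.001],"spin":0},{"offset":[0,0,-0.002],"spin":0},{"offset":[0,0,-0.003],"spin":0},{"offset":[0,0,-0.004],"spin":0},{"offset":[0,0,-0.005],"spin":0},{"offset":[0,0,-0.006],"spin":0},{"offset":[0,0,-0.007],"spin":0},{"offset":[0,0,-0.0075],"spin":0}]' 0 15
python3 -c "
from h import *
s=manip.read_state();print(s['eef_pos'],s['wrist_force'],s['moment'])"
```

```text
clock: 32.37
eef_pos: [479.9, -289.8, 7.2]
eef_rot: [-3.138, -0.005, -1.125]
wrist_force: [1.0, 0.4, -1.8]
finger_gap: 22.1
[ 479.90261115 -289.76602152    7.20129964] [ 0.95993357  0.42893281 -1.77656146] [ 0.09123025 -0.00451265  0.00952494]
```

```bash
python3 -m crank '[{"offset":[0,0,-0.0005],"spin":0},{"offset":[0,0,-0.001],"spin":0},{"offset":[0,0,-0.0015],"spin":0},{"offset":[0,0,-0.002],"spin":0},{"offset":[0,0,-0.002],"spin":0},{"offset":[0,0,-0.002],"spin":0},{"offset":[0,0,-0.002],"spin":0},{"offset":[0,0,-0.002],"spin":0}]' 0 10
python3 -c "
from h import *
s=manip.read_state();print(s['eef_pos'],s['wrist_force'],s['moment'])"
python3 -m crank '[{"offset":[0,0,-0.0005],"spin":0},{"offset":[0,0,-0.001],"spin":0},{"offset":[0,0,-0.0015],"spin":0},{"offset":[0,0,-0.002],"spin":0},{"offset":[0,0,-0.002],"spin":0},{"offset":[0,0,-0.002],"spin":0},{"offset":[0,0,-0.002],"spin":0},{"offset":[0,0,-0.002],"spin":0}]' 0 10
python3 -c "
from h import *
s=manip.read_state();print(s['eef_pos'],s['wrist_force'],s['moment'])"
```

```text
clock: 33.03
eef_pos: [479.9, -289.8, 5.2]
eef_rot: [-3.138, -0.005, -1.125]
wrist_force: [0.1, -0.7, -2.1]
finger_gap: 21.7
[ 479.92274463 -289.77604756    5.24815704] [ 0.09212485 -0.70604009 -2.08662043] [ 0.05449641 -0.01225408  0.05644578]
clock: 33.7
eef_pos: [480.0, -289.8, 3.7]
eef_rot: [-3.138, -0.005, -1.125]
wrist_force: [-2.6, 1.8, 5.8]
finger_gap: 22.1
[ 480.00144509 -289.78066711    3.71467594] [-2.55231487  1.823499    5.8125793 ] [ 0.39846236  0.41977366 -0.04066797]
```

```bash
python3 -m crank '[{"offset":[0,0,0.0005],"spin":0},{"offset":[0,0,0.0005],"spin":0},{"offset":[0,0,0.0005],"spin":0},{"offset":[0,0,0.0005],"spin":0},{"offset":[0,0,0.0005],"spin":0},{"offset":[0,0,0.0005],"spin":0},{"offset":[0,0,0.0005],"spin":0},{"offset":[0,0,0.0005],"spin":0}]' 0.6
python3 -m crank '[{"offset":[0,0,0.02],"spin":0},{"offset":[0,0,0.05],"spin":0},{"offset":[0,0,0.09],"spin":0},{"offset":[0,0,0.13],"spin":0},{"offset":[0,0,0.17],"spin":0},{"offset":[0,0,0.21],"spin":0},{"offset":[0,0,0.25],"spin":0},{"offset":[0,0,0.29],"spin":0}]'
python3 - <<'E'
from h import *
np.set_printoptions(precision=1,suppress=True)
p,st=shot('wrist'); k=rect(p,'knife',35,st); b=rect(p,'board',22,st); print(k,b)
d=np.array(k[2][0])-[453,-228.4]; print('knife in board',d@R.from_euler('z',-6.2,degrees=True).as_matrix()[:2,:2])
p,st=shot('top')
for n in('lid','lid_edge','lock','lock_top'): print('top',n,[(tobin(r['location']),round(r['conf'],2)) for r in manip.search_frame(p,n)][:2])
p,st=shot('side'); im=p['pixels'][:,:,::-1]
for n in('apple','garlic','lemon','wooden_spoon'): print(n,[(np.round(r['location']),round(r['conf'],2)) for r in manip.search_frame(p,n)][:1])
cv2.imwrite('pics/fin.png',np.vstack([cv2.resize(im[200:320,180:340],(640,480))[:300],cv2.resize(im[190:270,330:450],(640,427))[60:340]]))
E
python3 ld.py
```

```text
clock: 34.37
eef_pos: [480.0, -289.8, 4.2]
eef_rot: [-3.138, -0.005, -1.125]
wrist_force: [0.2, -0.2, 0.1]
finger_gap: 56.6
clock: 35.03
eef_pos: [479.6, -289.5, 296.4]
eef_rot: [-3.138, -0.005, -1.125]
wrist_force: [-0.3, -0.1, 0.2]
finger_gap: 56.6
(0.57, 3193, ((458.2981262207031, -242.9818115234375), (30.888694763183594, 198.602783203125), 26.038127899169922), (np.int64(308), np.int64(163), np.int64(332), np.int64(314))) (0.85, 18293, ((453.11187744140625, -228.2377166748047), (241.1298370361328, 170.71852111816406), 83.51667022705078), (np.int64(223), np.int64(140), np.int64(420), np.int64(347)))
knife in board [  6.8 -13.9]
top lid []
top lid_edge []
top lock []
top lock_top [(array([  56.7, -457.8,   22.1]), 0.19)]
apple [(array([392., 508.,  48.]), 0.65)]
garlic []
lemon [(array([592., 482.,  47.]), 0.93)]
wooden_spoon [(array([310., 163.,  14.]), 0.8)]
[ 131.3 -484.7  293.8] [-0.1 -0.4  0.5] [0.1 0.1 0. ]
lid_edge [(array([-17.4,   3.7, 174.7]), 0.7), (array([-37.7,  -0.5,  82.5]), 0.23)]
lid [(array([ -8.6,   8.2, 175.9]), 0.55)]
lock_top [(array([-72.6,  32. , 150.3]), 0.42)]
lid IoU [(np.float64(0.6456456456456456), 27), (np.float64(0.6830601092896175), 24), (np.float64(0.6987951807228916), 26), (np.float64(0.7104136947218259), 25)] 500 top row 225
```

View pics/fin.png

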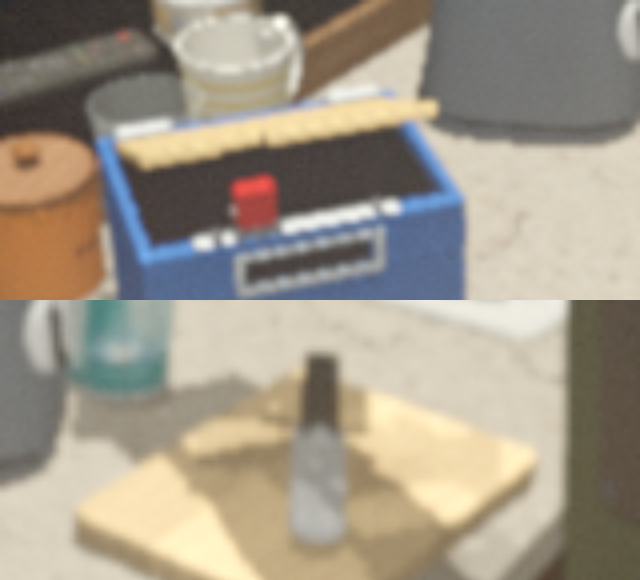

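The last picture shows the lid clearly ajar, with its front edge at (140,160)–(435,108). The red lock is at its left stop at (255,203), and the knife lies flat on the board at (320,450). Handing in.

```bash
python3 -c "
from cell import manip
print(manip.sign_off(), manip.read_state()['clock'])"
```

```text
the job is handed in; nothing more can be done
the job is handed in; nothing more can be done
```

The bin is open, the knife is back on the board, and I handed the job in at about 35 s of the 72 s allowed. `sign_off` gave no verdict.

**What I did**
- **Lock:** I pushed it with shut fingers until it met about 26 N at the end stop. The red grip moved from bin y ≈ −18 mm to ≈ +32 mm.
- **Lid:** I put the knife in level through the slot, about 100 mm deep, and levered the lid up. The gripper was never meant to bear on the lid, but I had no direct reading of that contact.
- **Knife:** I drew it out of the slot, using the slot's bridge to bring it level again, and laid it back on the board.

**Last checks**
- **Lid:** it stands at about 25° (0.43 rad) by fitting the side view, and was the same before and after taking the knife out.
- **Lock:** the grip is still at bin y ≈ +32 mm.
- **Knife:** its middle is about (7, −14) mm from the board's centre and it looks flat. It had risen about 3 mm in the grip, so I set it down by feel.
- **Bystanders:** apple, lemon and wooden spoon are within about 5 mm of their first sighting.

**What failed or disagreed**
- **First lock push:** it passed over the grip without touching it. The real finger tips sit about 19 mm above the reported TCP, and I corrected for that from then on.
- **Garlic:** the network did not find it in the last picture, so I did not confirm its position. The arm never went near it.
- **Top view:** the top camera did not find the lid or lock at the end, so those checks rest on the side camera alone.

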